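# Thread a ceramic garden totem onto its leaning rod

## Task

Build up the ceramic totem on the rod of the wooden stand: thread on first the plain spacer tube, then the flat washer, then the collared bushing with its collar uppermost. Lower each part gently all the way down by hand until it sits flat on what is below it, without dropping it and without pressing hard on the rod or stack, let it go before fetching the next, and leave everything else on the table where it is.

Things in the scene. Friction and masses are not known exactly. Their poses are not given: they have to be found in the camera images.
- stand: Fixed wooden block, 90 x 90 mm, 32 mm high, with a round dark steel boss (34 mm across, 8 mm high) in the middle of its top and a bare steel rod standing up out of the boss. Origin: centre of the block's underside on the table; z up; x and y along the block's sides.
- seat (a point): Centre of the top face of the steel boss, 40 mm above the table, where the first part comes to sit; z up. The rod comes out here: 10 mm in diameter, its flat top 60 mm above the boss, the top's rim chamfered 1.5 mm. It yields on rubber by about 0.2 mm per newton and springs back. Parts threaded on lean out with the rod, by up to 6 mm from this centre line, which is right.
- rod_pivot (a point): Point inside the block, 34 mm straight below the boss's top, about which the rod leans in a rubber bush. The rod's own pose is NOT measured: in each episode it leans in another, arbitrary direction; its top's centre lies 4.5 to 6.5 mm to the side of this point's vertical. Springy: a sideways push at the top moves it about 1.5 mm per newton; pushed down, it gives 0.12 mm per newton. Let go, it springs back.
- spacer: Plain thick-walled tube of white fired clay, standing on end: 40 mm outside diameter, 24 mm high, bore 12.5 mm right through. Origin: centre of its underside, on the bore axis; z along the bore, up. About 65 g. Brittle: more than 25 N between any of the three parts and the stand, its rod or another of the three parts chips it.
- washer: Flat round washer of the same white clay: 48 mm outside diameter, 8 mm thick, bore 12.5 mm, lying flat. Origin: centre of its underside; z along the bore, up. About 32 g.
- bushing: Bushing of the same white clay standing with its collar up: lower body 26 mm outside diameter and 14 mm high, above it a collar 34 mm in diameter and 8 mm high (22 mm in all), bore 12.5 mm right through. Origin: centre of its underside; z along the bore, up towards the collar. About 35 g.
- brush: Bystander: paint brush, 190 mm long, lying on the table. Origin: its underside, between handle and bristles; x along it.
- jar: Bystander: small closed jar, 60 mm across, 65 mm high. Origin: centre of underside.
- ball: Bystander: white ceramic ball with black spots, 84 mm across, 76 mm high. Origin: centre of underside.
- bowl: Bystander: small blue bowl, 72 mm across, 34 mm high. Origin: centre of underside.
- napkin_ring: Bystander: thin terracotta napkin ring, 52 mm outside diameter, 42 mm bore, 28 mm high; not part of the totem. Origin: centre of underside.
- tile: Bystander: blue glaze test tile, 70 x 70 x 8 mm, lying flat. Origin: centre of underside.
- tub: Bystander: grey glaze tub, 92 mm across, 80 mm high, with a wooden stirring stick leaning out of it to 150 mm height. Origin: centre of underside.
Things that resemble listed ones, but are neither listed nor needed, are in the scene too. What is shaped like the spacer but green or yellow is not meant.

How it is judged:
By the outcome, as a careful person would: the job done as asked, in the order asked, and still so for the second after the job is handed in, with the robot touching nothing.
It also fails if it takes over 72 s, if anything falls off the work surface, if the arm or the gripper's body presses on something with over 40 N, if the wrist force passes 120 N, or if a joint passes its speed limit or range.

## Robot

A 7-joint arm with a two-finger parallel gripper is mounted at the origin on the work surface. World frame = base frame: x ahead of the robot, y to its left, z up, the work surface at z = 0. Lengths are in m, angles in rad, forces in N, time in s.
With the tool pointing down it reaches from about 0.425 to 0.95 m from the base axis. Payload 16.7 kg.
Tool frame: the origin (TCP) lies at the very end of the fingers, on their centre line; the grasp point (between the pads) lies 19 mm behind it (arm.pinch_z is the distance from the TCP to the grasp point, in m); z points along the fingers, y is the line along which they close (so a half turn about z gives the same grasp; the last joint's range is limited). The gripper opens to 94 mm and grips with 3 to 60 N. Pads are 16 mm wide; open, the fingers measure 119 mm over their backs; the gripper's body (75 mm by 177 mm) begins 78 mm behind the grasp point.
Start: joints at [-1.411, 0.426, 0.074, 1.606, -0.034, 1.111, -0.067], TCP at [0.205, 0.643, 0.205] pointing down, gripper open.
Joint ranges: [-2.85, 2.85], [-0.5, 2.14], [-1.23, 1.37], [0.21, 2.46], [-1.02, 4.16], [0.16, 2.05], [-2.73, 2.73]. Speed limits (rad/s): [1.89, 1.89, 2.39, 2.39, 3.01, 3.01, 3.01].

## Interface

Orientations are given as a rotation vector (axis times angle).
In Python, from plant import monitor, viewer, arm gives the robot as it stands.
- The arm moves only by the tool apply_moves, never from a script. Its argument "deltas" is a list of rows, each a list of 3 entries, a list of its own where there are three numbers: the shift along the tool's x, y, z as a fraction of full scale, then the turn about the tool's z as a fraction of full scale, then the opening, from 0 (shut) to 1 (fully open). A call has 1 to 10 rows; each row shifts and turns the commanded pose from where the row before left it, along the tool's axes as they then stand; what a row does not reach is not made up. Full scale, the value 1, is 0.02 m for a shift and 8 degrees for a turn. A row lasts 1/8 s, in which the tool goes at most 62.5 mm and 10.7 degrees, less where a joint would pass 70% of its speed; a pose out of reach is approached as far as the arm can. A call with a number of a shift or a turn outside -1 to 1 is refused whole. A call with a gripper value outside its range is refused whole. The fingers move at their own pace and stop on an object; "squeeze" is the grip in N (left out, the last holds). Time passes only in rows, so rows that do not move let the fingers close. It gives the time, the measured TCP pose, the force, the opening and the grip force at its end, in the units of the state.
- monitor.get_state(): the state, without advancing time (a new reading comes with each control period).
- viewer.snapshot(name): name is "scene" or "side" or "wrist"; returns (picture, depth): 420x560x3 uint8, blue, green, red; 420x560 float32, m along the optical axis (not along the pixel's ray), 0 where there is no reading.
- viewer.camera_info(name): a dict with "mtx" (3x3 intrinsics, pixels), "k1" (the pictures are not rectified: a ray, as slopes to the right and down, at radius r is drawn at 1 + k1 r^2 times it, then the intrinsics apply), "R" (3x3) and "t" (3): a world point X has camera coordinates R X + t. Camera axes: x right, y down, z forward; pixel columns grow to the right and rows downward; lengths in m; the calibration is good to about 2 mm. A picture is of the moment at which its call begins: read the wrist's pose just before it. camera_info takes no time and is no camera call; for the wrist camera it gives the pose at the moment of the call.
- arm.job_done(): hands the job in; it is judged then, once.
The state is a dict: "time": time; "joints": joint angles; "dq": joint speeds; "effort": joint torques, N m; "tool_pos": TCP position; "ee_rot": TCP orientation; "ft_force": force on the tool from outside, world axes, zero at the start; "moment": the same for the moment, N m; "opening": opening from 0.0 (shut) to 1.0 (fully open); "grasp_force": force on a finger pad.
Only numpy, scipy, OpenCV 4.12 (cv2) and the standard library are available. Lean on these libraries where they do the work, as an engineer would, in place of code of your own. Each camera call takes 0.05 s, during which the arm holds its last target. There are 200 camera calls.

## Working session

There is one attempt and no reset: what is moved stays moved. The work goes in short steps, Python scripts to look and compute and a tool call to move; the robot and the scene stay as the last step left them, time stands still between calls to the robot, and variables do not carry over. Pictures are saved under pics/ and viewed, at most 10 in all, crops included, and the job is handed in when it is done.

Besides the shell and the picture viewer there is one more tool, called after "Emit:" as a command line: name --argument value ..., lists and objects as JSON in quotes. apply_moves: Moves the arm, as the interface text tells. Shift numbers are shares of 0.02 m and turn numbers shares of 8 degrees, none past 1 either way. Its arguments: {"type":"object","properties":{"deltas":{"type":"array","items":{"type":"array"}},"squeeze":{"type":"number"}},"required":["deltas"]}

```bash
mkdir -p pics
cat > h.py <<'E'
import numpy as np, cv2
from plant import monitor, viewer, arm
def snap(n):
    i=viewer.camera_info(n); p,d=viewer.snapshot(n); return p,d,i
def cloud(d,i):
    h,w=d.shape; K=np.array(i["mtx"],float); k=float(i["k1"])
    u,v=np.meshgrid(np.arange(w),np.arange(h))
    xd=(u-K[0,2])/K[0,0]; yd=(v-K[1,2])/K[1,1]; x,y=xd.copy(),yd.copy()
    for _ in range(8):
        s=1+k*(x*x+y*y); x,y=xd/s,yd/s
    P=np.stack([x*d,y*d,d],-1)
    return (P-np.array(i["t"]).ravel())@np.array(i["R"])
def proj(X,i):
    K=np.array(i["mtx"],float); c=np.array(i["R"])@X+np.array(i["t"]).ravel()
    x,y=c[0]/c[2],c[1]/c[2]; s=1+float(i["k1"])*(x*x+y*y)
    return K[0,0]*x*s+K[0,2],K[1,1]*y*s+K[1,2]
E
python3 - <<'E'
from h import *
for n in("scene","side"):
    p,d,i=snap(n); cv2.imwrite(f"pics/{n}0.png",p); np.savez(f"{n}0.npz",p=p,d=d)
    print(n,i)
print(monitor.get_state(),arm.pinch_z)
E
```

```text
scene {'mtx': array([[502.93604408,   0.        , 286.79611837],
       [  0.        , 502.93604408, 195.79854427],
       [  0.        ,   0.        ,   1.        ]]), 'k1': -0.06329217770643657, 'R': array([[-0.81643708,  0.57740162, -0.00615325],
       [ 0.44084127,  0.61638953, -0.65247446],
       [-0.37294701, -0.53541695, -0.75778573]]), 't': array([ 0.46530712, -0.21613872,  1.34994955])}
side {'mtx': array([[428.70391359,   0.        , 280.15589524],
       [  0.        , 428.70391359, 208.3899235 ],
       [  0.        ,   0.        ,   1.        ]]), 'k1': -0.13932243075639228, 'R': array([[ 0.78639563, -0.61745012, -0.01836461],
       [-0.33450798, -0.40066558, -0.85297802],
       [ 0.51931331,  0.6769213 , -0.52162366]]), 't': array([-0.43816224,  0.2351062 ,  0.64776458])}
{'time': 0.1, 'joints': array([-1.41149827,  0.4266436 ,  0.07384416,  1.60654001, -0.03410011,
        1.11080964, -0.06712542]), 'dq': array([-0.00098498, -0.00242351,  0.000322  ,  0.00025108, -0.00175573,
       -0.00094554,  0.00188322]), 'effort': array([ 7.95417902e-03, -9.37460589e+01,  3.67680162e+00, -4.55046344e+01,
       -4.85248072e-02,  1.66961225e-02,  4.68116400e-05]), 'tool_pos': array([0.20504176, 0.64268539, 0.20486395]), 'ee_rot': array([-4.83194171e-01, -3.10410780e+00,  1.78622527e-03]), 'ft_force': array([ 0.05117399,  0.55286698, -0.31593692]), 'moment': array([-0.04799307, -0.00427928,  0.04076612]), 'grasp_force': 0.0, 'opening': 1.0006612231107075} 0.0188
```

View pics/scene0.png

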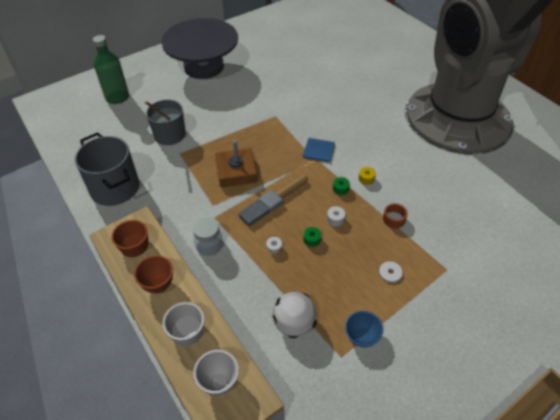

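View pics/side0.png

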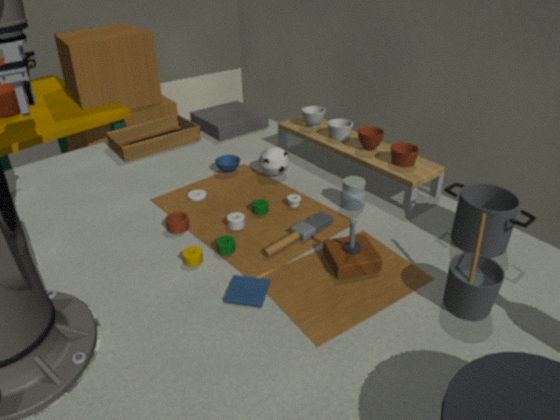

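Scene image: the spacer is the white tube at (336,216), the washer is at (391,272), and the bushing is at (274,245). Stand and rod are at (236,160). Things that could be mistaken for them: green tubes (341,185) and (312,237), yellow tube (368,174), napkin ring (395,215), ball (295,314). I choose the white ones and check them in a close crop.

Run:
```python
from h import *
seeds={"spacer":(336,216),"washer":(391,272),"bushing":(274,245)}
side={"spacer":(236,221),"washer":(197,195),"bushing":(294,200)}
hts={"spacer":.024,"washer":.008,"bushing":.022}
for n,sd in(("scene",seeds),("side",side)):
    z=np.load(n+"0.npz"); p,d=z["p"],z["d"]; i=viewer.camera_info(n); C=cloud(d,i)
    print(n,"table z",np.median(C[...,2][200:240,200:240]))
    hsv=cv2.cvtColor(p,cv2.COLOR_BGR2HSV)
    for k,(u,v) in sd.items():
        w=C[v-25:v+26,u-25:u+26].reshape(-1,3); h=hsv[v-25:v+26,u-25:u+26].reshape(-1,3)
        m=(h[:,1]<60)&(h[:,2]>110); q=w[m]
        t=q[abs(q[:,2]-hts[k])<.004]
        print(k,m.sum(),np.percentile(q[:,2],[5,50,90,98]).round(4),len(t),np.median(t,0).round(4),((t.min(0)+t.max(0))/2).round(4),np.ptp(t,0).round(4))
        if k=="spacer": print("proj",proj(np.array([0.6,0.2,0]),i))
    # stand
    box=(slice(130,190),slice(205,265)) if n=="scene" else (slice(200,285),slice(315,390))
    q=C[box].reshape(-1,3)
    for lo,hi in((.028,.036),(.038,.043),(.05,.06),(.06,.07),(.07,.08),(.08,.09),(.09,.104)):
        s=q[(q[:,2]>lo)&(q[:,2]<hi)]
        if len(s): print(lo,hi,len(s),np.median(s,0).round(4),((s.min(0)+s.max(0))/2).round(4),np.ptp(s,0).round(4))
z=np.load("scene0.npz")["p"]; y=np.load("side0.npz")["p"]
a=cv2.resize(z[125:295,200:420],None,fx=3.4,fy=3.4,interpolation=cv2.INTER_CUBIC)
cv2.imwrite("pics/crop1.png",a)
```

```text
scene table z 0.0016128900074336523
spacer 248 [-0.0002  0.023   0.0256  0.0269] 194 [0.4972 0.0814 0.0236] [0.496  0.0822 0.024 ] [0.0384 0.0396 0.0074]
proj (np.float64(331.56552860665795), np.float64(280.31194926381))
washer 384 [0.0009 0.0071 0.0094 0.0107] 341 [0.4922 0.2563 0.0073] [0.4911 0.2552 0.008 ] [0.0471 0.0484 0.0079]
bushing 280 [-0.0014  0.02    0.0237  0.0257] 153 [0.6523 0.0682 0.0222] [0.6508 0.0672 0.022 ] [0.033  0.0339 0.0075]
0.028 0.036 886 [ 0.6042 -0.1635  0.0322] [ 0.5987 -0.1729  0.032 ] [0.1147 0.1194 0.008 ]
0.038 0.043 88 [ 0.6019 -0.1695  0.0403] [ 0.599  -0.1722  0.0405] [0.0329 0.036  0.0048]
0.05 0.06 14 [ 0.5978 -0.17    0.0546] [ 0.5959 -0.1714  0.055 ] [0.0111 0.0081 0.0095]
0.06 0.07 14 [ 0.5985 -0.1695  0.0655] [ 0.5977 -0.1707  0.0651] [0.0065 0.0075 0.0083]
0.07 0.08 12 [ 0.5969 -0.1703  0.0745] [ 0.5965 -0.1715  0.0754] [0.0088 0.008  0.0082]
0.08 0.09 14 [ 0.5968 -0.1696  0.0857] [ 0.5959 -0.171   0.0856] [0.0068 0.0066 0.0084]
0.09 0.104 20 [ 0.5952 -0.1696  0.0973] [ 0.5936 -0.1715  0.0963] [0.012  0.0091 0.0115]
side table z 0.000394219
[... 355 characters left out ...]
222] 83 [0.65   0.064  0.0212] [0.6508 0.0653 0.0207] [0.0339 0.0324 0.0053]
0.028 0.036 1147 [ 0.5877 -0.1836  0.0311] [ 0.64   -0.1334  0.032 ] [0.2065 0.1971 0.008 ]
0.038 0.043 115 [ 0.5926 -0.177   0.039 ] [ 0.5968 -0.1733  0.0404] [0.0337 0.0337 0.0046]
0.05 0.06 21 [ 0.591  -0.1752  0.0552] [ 0.5911 -0.1751  0.0557] [0.0062 0.0072 0.0084]
0.06 0.07 24 [ 0.5899 -0.1766  0.0664] [ 0.5919 -0.1746  0.0651] [0.0083 0.0087 0.0096]
0.07 0.08 25 [ 0.5899 -0.1766  0.0757] [ 0.5915 -0.1742  0.0753] [0.0082 0.0096 0.0089]
0.08 0.09 22 [ 0.5889 -0.1765  0.0853] [ 0.5901 -0.1765  0.0847] [0.0082 0.0071 0.009 ]
0.09 0.104 29 [ 0.5895 -0.1753  0.0967] [ 0.5906 -0.1738  0.0949] [0.0068 0.0099 0.0094]
```

View pics/crop1.png

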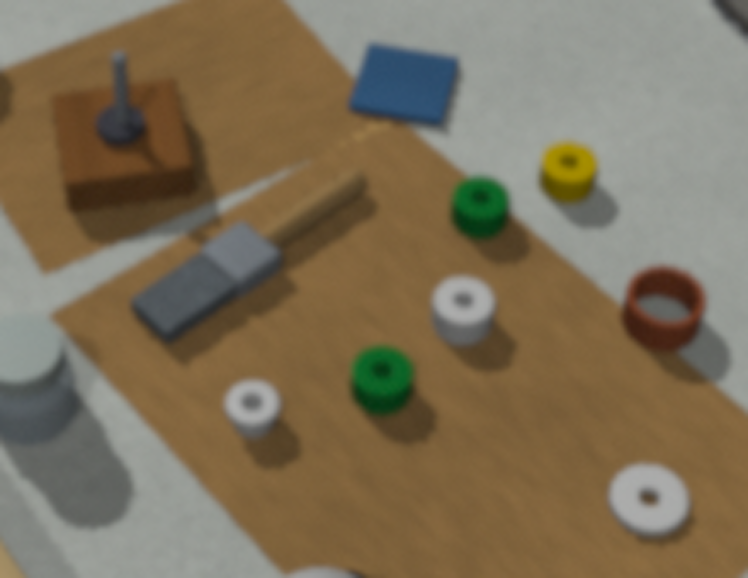

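The crop confirms them: spacer (463,310), washer (648,498) and bushing with its collar up (252,405), all white. The greens, yellow and terracotta ring are decoys. Next I work out neighbours, grasp headings and the moves.

```bash
cat >> h.py <<'E'
from scipy.spatial.transform import Rotation as Ro
def to(x,y,z,yaw=None):
    s=monitor.get_state(); R=Ro.from_rotvec(s["ee_rot"]).as_matrix()
    d=R.T@(np.array([x,y,z])-s["tool_pos"])
    h=np.degrees(np.arctan2(R[1,1],R[0,1]))
    print("t",round(s["time"],2),"pos",s["tool_pos"].round(4),"yhead",h.round(2),"units",(d/.02).round(3),"F",s["ft_force"].round(2),"op",round(s["opening"],3),"g",round(s["grasp_force"],1))
E
python3 - <<'E'
from h import *
for n,L in(("scene",{"gA":(341,183),"gB":(312,234),"yel":(368,172),"ring":(395,215),"jar":(207,230),"ball":(295,312),"brushend":(262,208)}),):
    C=cloud(np.load(n+"0.npz")["d"],viewer.camera_info(n))
    for k,(u,v) in L.items(): print(k,C[v-2:v+3,u-2:u+3].reshape(-1,3).mean(0).round(3))
i=viewer.camera_info("wrist"); s=monitor.get_state(); R=Ro.from_rotvec(s["ee_rot"]).as_matrix()
c=-np.array(i["R"]).T@np.array(i["t"]).ravel()
print("cam in tool",R.T@(c-s["tool_pos"]),"\n",np.array(i["R"])@R,"\n",i["mtx"],i["k1"])
to(.495,.08,.15)
E
```

```text
gA [0.427 0.017 0.019]
gB [0.57  0.094 0.018]
yel [0.354 0.028 0.021]
ring [ 0.378  0.15  -0.001]
jar [ 0.761 -0.011  0.065]
ball [0.725 0.245 0.072]
brushend [ 0.632 -0.004  0.052]
cam in tool [ 0.07328767 -0.0006509  -0.17923236] 
 [[-1.03995071e-03  9.99998987e-01  9.71568289e-04]
 [-9.67061503e-01 -7.58392424e-04 -2.54541696e-01]
 [-2.54540701e-01 -1.20427711e-03  9.67061312e-01]] 
 [[299.24281055   0.         282.93097984]
 [  0.         299.24281055 210.76243364]
 [  0.           0.           1.        ]] -0.03994414179855224
t 0.1 pos [0.205  0.6427 0.2049] yhead 72.3 units [-22.363 -22.393   2.77 ] F [ 0.05  0.55 -0.32] op 1.001 g 0.0
```

Emit:
apply_moves --deltas '[[[-0.97, -0.97, 0], 0, 1], [[-0.97, -0.97, 0], 0, 1], [[-0.97, -0.97, 0], 0, 1], [[-0.97, -0.97, 0], 0, 1], [[-0.97, -0.97, 0], 0, 1], [[-0.97, -0.97, 0], 0, 1], [[-0.97, -0.97, 0], 0, 1], [[-0.97, -0.97, 0], 0, 1], [[-0.97, -0.97, 0], 0, 1], [[-0.97, -0.97, 0], 0, 1]]' --squeeze 10

```text
time: 1.35
tool_pos: [0.3316, 0.3978, 0.2055]
ee_rot: [-0.483, -3.104, -0.0]
ft_force: [0.5, -1.0, -0.6]
opening: 0.997
grasp_force: 0.0
```

Emit:
apply_moves --deltas '[[[-0.97, -0.97, 0.4], 0, 0.7], [[-0.97, -0.97, 0.4], 0, 0.7], [[-0.97, -0.97, 0.4], 0, 0.7], [[-0.97, -0.97, 0.4], 0, 0.7], [[-0.97, -0.97, 0.4], 0, 0.7], [[-0.97, -0.97, 0.4], 0, 0.7], [[-0.97, -0.97, 0.4], 0, 0.7], [[-0.97, -0.97, 0.4], 0, 0.7], [[-0.97, -0.97, 0.4], 0, 0.7], [[-0.97, -0.97, 0.4], 0, 0.7]]'

```text
time: 2.6
tool_pos: [0.4571, 0.154, 0.1253]
ee_rot: [0.483, 3.104, 0.0]
ft_force: [0.6, 0.6, -0.0]
opening: 0.698
grasp_force: 0.0
```

Emit:
apply_moves --deltas '[[[-0.97, -0.97, 0.2], 0, 0.7], [[-0.97, -0.97, 0], 0, 0.7], [[-0.97, -0.97, 0], 0, 0.7], [[0, 0, 0], 0, 0.7], [[0, 0, 0], 0, 0.7]]'

```text
time: 3.22
tool_pos: [0.4942, 0.0824, 0.1214]
ee_rot: [-0.483, -3.104, -0.0]
ft_force: [0.3, 0.6, -0.4]
opening: 0.7
grasp_force: 0.0
```

```bash
cat >> h.py <<'E'
def look(name,x,y,zt,rad=.045):
    # white top faces near (x,y) at height ~zt from wrist camera
    p,d,i=snap("wrist"); cv2.imwrite(f"pics/{name}.png",p); C=cloud(d,i)
    hsv=cv2.cvtColor(p,cv2.COLOR_BGR2HSV)
    m=(hsv[...,1]<70)&(hsv[...,2]>100)&(np.hypot(C[...,0]-x,C[...,1]-y)<rad)&(C[...,2]>zt*.5)&(d>0)
    q=C[m]; zz=np.median(q[:,2][q[:,2]>zt-.004]) if (q[:,2]>zt-.004).any() else np.nan
    t=q[abs(q[:,2]-zz)<.003]
    (cx,cy),r=cv2.minEnclosingCircle((t[:,:2]*1000).astype(np.float32))
    print(name,len(t),"z",zz.round(4),"circle",cx/1000,cy/1000,"D",2*r,"bbox",((t.min(0)+t.max(0))/2)[:2].round(4),np.ptp(t,0)[:2].round(4),"mean",t.mean(0).round(4))
    return p,d,i,C
E
python3 - <<'E'
from h import *
to(.495,.08,.12)
look("w1",.495,.08,.024)
E
```

```text
t 3.23 pos [0.4942 0.0824 0.1214] yhead 72.3 units [-0.075 -0.104  0.072] F [ 0.3   0.63 -0.45] op 0.7 g 0.0
w1 1163 z 0.0241 circle 0.493741943359375 0.08067430877685547 D 39.7874870300293 bbox [0.4936 0.0806] [0.0392 0.0394] mean [0.4931 0.081  0.0238]
```

View pics/w1.png

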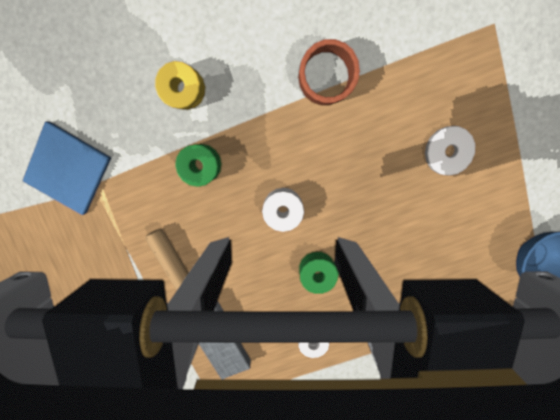

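The wrist view shows the white spacer at (283,211), 24.1 mm high and 39.8 mm across, centred at (0.4937, 0.0806). There is clear space for the fingers on both sides.

Emit:
apply_moves --deltas '[[[0, -0.09, 1], 0, 0.65], [[0, 0, 1], 0, 0.65], [[0, 0, 1], 0, 0.65], [[0, 0, 1], 0, 0.65], [[0, 0, 1], 0, 0.65], [[0, 0, 0.7], 0, 0.65], [[0, 0, 0.15], 0, 0.65], [[0, 0, 0], 0, 0.65]]'

```text
time: 4.28
tool_pos: [0.4941, 0.0807, 0.0047]
ee_rot: [0.483, 3.104, 0.0]
ft_force: [0.9, -0.5, 0.5]
opening: 0.655
grasp_force: 0.0
```

Run:
```python
from h import *
to(.4937,.0806,.003)
```

```text
t 4.28 pos [0.4941 0.0807 0.0047] yhead 72.31 units [ 0.019 -0.013  0.086] F [ 0.89 -0.47  0.47] op 0.655 g 0.0
```

Emit:
apply_moves --deltas '[[[0, 0, 0.05], 0, 0.3], [[0, 0, 0], 0, 0.3], [[0, 0, 0], 0, 0.3], [[0, 0, 0], 0, 0.3], [[0, 0, -0.5], 0, 0.3], [[0, 0, -1], 0, 0.3], [[0, 0, -1], 0, 0.3], [[0, 0, -1], 0, 0.3], [[0, 0, -1], 0, 0.3]]'

```text
time: 5.4
tool_pos: [0.4939, 0.0805, 0.0946]
ee_rot: [0.483, 3.104, -0.0]
ft_force: [0.7, 0.6, -1.2]
opening: 0.431
grasp_force: 10.0
```

Run:
```python
from h import *
to(.635,-.187,.155)
```

```text
t 5.4 pos [0.4939 0.0805 0.0946] yhead 72.3 units [-10.786 -10.597  -3.017] F [ 0.66  0.61 -1.24] op 0.431 g 10.0
```

Emit:
apply_moves --deltas '[[[-0.5, -0.5, -1], 0, 0.3], [[-0.98, -0.96, -1], 0, 0.3], [[-0.98, -0.96, -1], 0, 0.3], [[-0.98, -0.96, 0], 0, 0.3], [[-0.98, -0.96, 0], 0, 0.3], [[-0.98, -0.96, 0], 0, 0.3], [[-0.98, -0.96, 0], 0, 0.3], [[-0.98, -0.96, 0], 0, 0.3], [[-0.98, -0.96, 0], 0, 0.3], [[-0.98, -0.96, 0], 0, 0.3]]'

```text
time: 6.65
tool_pos: [0.6162, -0.1511, 0.154]
ee_rot: [-0.483, -3.104, 0.0]
ft_force: [0.3, 0.2, -1.4]
opening: 0.428
grasp_force: 10.0
```

Emit:
apply_moves --deltas '[[[-0.98, -0.96, 0], 0, 0.3], [[-0.5, -0.5, 0], 0, 0.3], [[0, 0, 0], 0, 0.3], [[0, 0, 0], 0, 0.3]]'

```text
time: 7.15
tool_pos: [0.6351, -0.1859, 0.1535]
ee_rot: [-0.482, -3.104, -0.001]
ft_force: [0.3, 0.1, -0.5]
opening: 0.431
grasp_force: 10.0
```

```bash
cat >> h.py <<'E'
def rod(name):
    p,d,i=snap("wrist"); cv2.imwrite(f"pics/{name}.png",p); C=cloud(d,i); np.savez(name,p=p,d=d,C=C)
    q=C[(np.hypot(C[...,0]-.597,C[...,1]+.173)<.035)&(d>0)]
    for lo,hi in((.037,.043),(.05,.06),(.06,.07),(.07,.08),(.08,.09),(.09,.0975),(.098,.104)):
        s=q[(q[:,2]>lo)&(q[:,2]<hi)]
        if len(s): print(lo,hi,len(s),s.mean(0).round(4),((s.min(0)+s.max(0))/2).round(4),np.ptp(s,0).round(4))
    return p,d,i,C
E
python3 - <<'E'
from h import *
to(.592,-.173,.155)
p,d,i,C=rod("r1")
for X in((.592,-.173,.1),(.598,-.173,.04)): print(proj(np.array(X),i))
# held part
q=C[(d<.22)&(d>.12)]; print("held")
hsv=cv2.cvtColor(p,cv2.COLOR_BGR2HSV); m=(hsv[...,1]<60)&(hsv[...,2]>110)&(d>.1)&(d<.22)
R=Ro.from_rotvec(monitor.get_state()["ee_rot"]).as_matrix(); q=(C[m]-monitor.get_state()["tool_pos"])@R
print(len(q),q.min(0).round(4),q.max(0).round(4)); t=q[abs(q[:,2]-np.percentile(q[:,2],30))<.003]; print(t.mean(0),t.min(0),t.max(0))
E
```

```text
t 7.15 pos [ 0.6351 -0.1859  0.1535] yhead 72.34 units [ 2.249 -0.037 -0.075] F [ 0.29  0.13 -0.46] op 0.431 g 10.0
0.037 0.043 799 [ 0.5967 -0.1729  0.0397] [ 0.597  -0.1732  0.0399] [0.0337 0.0336 0.005 ]
0.05 0.06 3 [ 0.5898 -0.1727  0.0533] [ 0.5898 -0.1729  0.0541] [0.0004 0.0028 0.0054]
0.06 0.07 4 [ 0.5908 -0.1706  0.0655] [ 0.5908 -0.1718  0.0649] [0.0035 0.0063 0.0084]
0.07 0.08 6 [ 0.5891 -0.172   0.0735] [ 0.5892 -0.1727  0.0744] [0.0013 0.0059 0.0067]
0.08 0.09 6 [ 0.5897 -0.1704  0.0864] [ 0.5902 -0.1708  0.0854] [0.0049 0.0053 0.0076]
0.09 0.0975 5 [ 0.5886 -0.171   0.0935] [ 0.5891 -0.1714  0.0939] [0.0031 0.0056 0.0066]
0.098 0.104 116 [ 0.5919 -0.1731  0.0994] [ 0.5921 -0.1731  0.0996] [0.0094 0.0096 0.0032]
(np.float64(283.1289279933572), np.float64(169.78601377755007))
(np.float64(284.9952977490575), np.float64(168.18773185297))
held
3471 [-0.0191 -0.0739 -0.0977] [0.0204 0.0316 0.0033]
[ 0.00146344 -0.00107767 -0.01994325] [-0.01914561 -0.03277016 -0.02302479] [ 0.02038807  0.031121   -0.01746576]
```

View pics/r1.png

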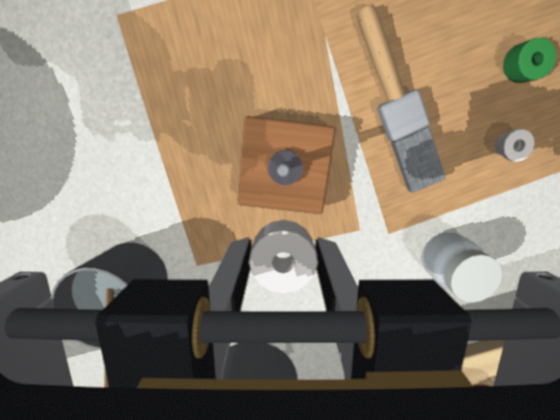

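The wrist view shows the stand boss at (285,167), the rod top beside it, and the spacer held at (284,258). The rod top is at (0.592, -0.173) and leans about 5 mm towards -x. The tub's stick is at lower left, so I check its clearance from the gripper body.

Run:
```python
from h import *
for n,b in(("scene",(slice(85,150),slice(135,195))),("side",(slice(200,325),slice(440,510)))):
    C=cloud(np.load(n+"0.npz")["d"],viewer.camera_info(n))[b].reshape(-1,3)
    for lo,hi in((.06,.085),(.1,.12),(.13,.16)):
        s=C[(C[:,2]>lo)&(C[:,2]<hi)&(np.hypot(C[:,0]-.6,C[:,1]+.17)<.4)]; 
        if len(s): print(n,lo,len(s),s.mean(0).round(3),s.min(0).round(3),s.max(0).round(3))
to(.5922,-.1731,.155)
```

```text
scene 0.06 520 [ 0.67  -0.386  0.071] [ 0.624 -0.436  0.06 ] [ 0.716 -0.34   0.084]
scene 0.1 19 [ 0.695 -0.365  0.11 ] [ 0.688 -0.37   0.101] [ 0.704 -0.361  0.12 ]
scene 0.13 31 [ 0.713 -0.356  0.143] [ 0.704 -0.362  0.13 ] [ 0.722 -0.352  0.153]
side 0.06 1987 [ 0.738 -0.359  0.071] [ 0.62  -0.437  0.06 ] [ 0.92  -0.248  0.085]
side 0.1 320 [ 0.783 -0.332  0.106] [ 0.682 -0.378  0.1  ] [ 0.838 -0.265  0.12 ]
side 0.13 80 [ 0.708 -0.361  0.141] [ 0.698 -0.368  0.13 ] [ 0.718 -0.355  0.154]
t 7.2 pos [ 0.6351 -0.1858  0.1535] yhead 72.36 units [ 2.238 -0.044 -0.073] F [-0.35 -0.43 -0.27] op 0.425 g 10.0
```

Emit:
apply_moves --deltas '[[[0.6, -0.04, 0], 0, 0.3], [[0.7, 0, 0], 0, 0.3], [[0.6, 0, 0], 0, 0.3], [[0.34, 0, 0.3], 0, 0.3], [[0, 0, 0.7], 0, 0.3], [[0, 0, 0.7], 0, 0.3], [[0, 0, 0.35], 0, 0.3], [[0, 0, 0], 0, 0.3], [[0, 0, 0], 0, 0.3]]'

```text
time: 8.32
tool_pos: [0.5927, -0.1744, 0.1126]
ee_rot: [0.483, 3.104, -0.0]
ft_force: [-0.1, -0.3, -0.3]
opening: 0.425
grasp_force: 10.0
```

Run:
```python
from h import *
to(.5922,-.1731,.106)
p,d,i=snap("wrist"); w=cv2.resize(p[200:320,210:360],None,fx=4,fy=4,interpolation=cv2.INTER_CUBIC)
i2=viewer.camera_info("side"); q,_,_=snap("side"); u=cv2.resize(q[190:290,300:410],None,fx=4.8,fy=4.8,interpolation=cv2.INTER_CUBIC)[:480]
u=cv2.resize(u,(int(u.shape[1]*480/u.shape[0]),480)); m=cv2.resize(np.hstack([w,u]),None,fx=.7,fy=.7); print(m.shape); cv2.imwrite("pics/c2.png",m)
```

```text
t 8.32 pos [ 0.5927 -0.1744  0.1126] yhead 72.29 units [0.043 0.052 0.332] F [-0.1  -0.26 -0.33] op 0.425 g 10.0
(336, 790, 3)
```

View pics/c2.png

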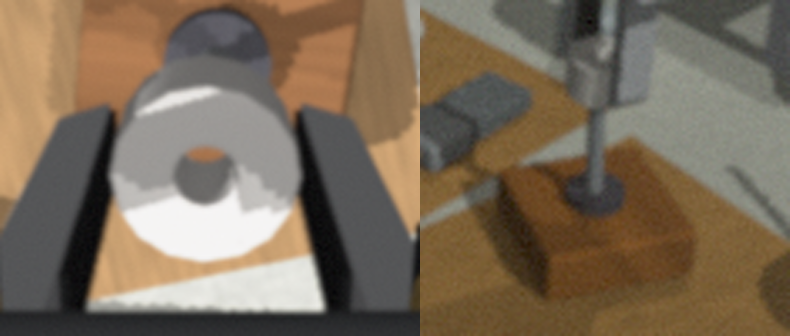

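The wrist crop shows the spacer bore at (205,175), clear and nearly over the rod. The side crop shows the rod directly below the spacer at (595,110). I lower slowly and follow the lean.

Emit:
apply_moves --deltas '[[[0.04, 0.05, 0.1], 0, 0.3], [[0, 0, 0.15], 0, 0.3], [[0, 0, 0.15], 0, 0.3], [[0, 0, 0.15], 0, 0.3], [[-0.01, 0, 0.15], 0, 0.3], [[0, 0, 0], 0, 0.3]]'

```text
time: 9.18
tool_pos: [0.5921, -0.173, 0.0982]
ee_rot: [-0.483, -3.104, 0.0]
ft_force: [-0.0, 0.1, -0.9]
opening: 0.429
grasp_force: 10.0
```

Run:
```python
from h import *
to(.5926,-.1731,.044)
```

```text
t 9.18 pos [ 0.5921 -0.173   0.0982] yhead 72.3 units [-0.025  0.004  2.711] F [-0.01  0.07 -0.88] op 0.429 g 10.0
```

Emit:
apply_moves --deltas '[[[-0.01, 0.003, 0.25], 0, 0.3], [[-0.01, 0.003, 0.25], 0, 0.3], [[-0.01, 0.003, 0.25], 0, 0.3], [[-0.01, 0.003, 0.25], 0, 0.3], [[-0.01, 0.003, 0.25], 0, 0.3], [[-0.01, 0.003, 0.25], 0, 0.3], [[-0.01, 0.003, 0.25], 0, 0.3], [[-0.01, 0.003, 0.25], 0, 0.3], [[-0.01, 0.003, 0.25], 0, 0.3], [[0, 0, 0], 0, 0.3]]'

```text
time: 10.42
tool_pos: [0.594, -0.173, 0.0531]
ee_rot: [-0.483, -3.104, 0.0]
ft_force: [0.9, 0.5, -0.6]
opening: 0.425
grasp_force: 10.0
```

Run:
```python
from h import *
to(.5945,-.1731,.044)
```

```text
t 10.43 pos [ 0.594  -0.173   0.0531] yhead 72.31 units [-0.027  0.002  0.453] F [ 0.95  0.54 -0.65] op 0.425 g 10.0
```

Emit:
apply_moves --deltas '[[[-0.01, 0.003, 0.12], 0, 0.3], [[-0.01, 0.003, 0.12], 0, 0.3], [[-0.005, 0, 0.1], 0, 0.3], [[0, 0, 0.06], 0, 0.3], [[0, 0, 0], 0, 0.3]]'

```text
time: 11.05
tool_pos: [0.5946, -0.1731, 0.0454]
ee_rot: [-0.483, -3.104, 0.0]
ft_force: [1.0, 0.7, -0.6]
opening: 0.429
grasp_force: 10.0
```

Emit:
apply_moves --deltas '[[[0, 0, 0.03], 0, 0.3], [[0, 0, 0], 0, 0.3]]'

```text
time: 11.3
tool_pos: [0.5946, -0.1731, 0.0449]
ee_rot: [0.483, 3.104, -0.0]
ft_force: [-0.3, 0.9, 0.2]
opening: 0.425
grasp_force: 10.0
```

Emit:
apply_moves --deltas '[[[0, 0, 0.03], 0, 0.3], [[0, 0, 0], 0, 0.3]]'

```text
time: 11.55
tool_pos: [0.5946, -0.1731, 0.0443]
ee_rot: [0.483, 3.104, -0.0]
ft_force: [1.2, 0.8, 0.2]
opening: 0.43
grasp_force: 10.0
```

Emit:
apply_moves --deltas '[[[0, 0, 0.03], 0, 0.3], [[0, 0, 0], 0, 0.3]]'

```text
time: 11.8
tool_pos: [0.5946, -0.1731, 0.0437]
ee_rot: [0.483, 3.104, -0.0]
ft_force: [1.7, 1.3, 0.4]
opening: 0.43
grasp_force: 10.0
```

Emit:
apply_moves --deltas '[[[0, 0, 0.02], 0, 0.3], [[0, 0, 0], 0, 0.3]]'

```text
time: 12.05
tool_pos: [0.5947, -0.1731, 0.0433]
ee_rot: [0.483, 3.104, -0.0]
ft_force: [0.9, 0.5, 1.3]
opening: 0.429
grasp_force: 10.0
```

Emit:
apply_moves --deltas '[[[0, 0, 0.02], 0, 0.3], [[0, 0, 0], 0, 0.3]]'

```text
time: 12.3
tool_pos: [0.5946, -0.1731, 0.043]
ee_rot: [0.483, 3.104, -0.0]
ft_force: [-0.3, 0.7, 3.4]
opening: 0.431
grasp_force: 10.0
```

Contact is about 3 N at the expected height, so I release, lift and check.

Emit:
apply_moves --deltas '[[[0, 0, 0], 0, 0.5], [[0, 0, 0], 0, 0.65], [[0, 0, 0], 0, 0.7], [[0, 0, -0.5], 0, 0.7], [[0, 0, -1], 0, 0.7], [[0, 0, -1], 0, 0.7], [[0, 0, -1], 0, 0.7], [[0, 0, -1], 0, 0.7], [[0, 0, -1], 0, 0.7]]'

```text
time: 13.42
tool_pos: [0.5947, -0.1731, 0.1545]
ee_rot: [0.483, 3.104, 0.0]
ft_force: [0.4, -0.8, 0.1]
opening: 0.7
grasp_force: 0.0
```

Run:
```python
from h import *
p,d,i,C=look("s1",.5945,-.173,.064)
rod("r2")
to(.4905,.2545,.125)
```

```text
s1 1116 z 0.0643 circle 0.5940684814453125 -0.17407997131347655 D 39.58998489379883 bbox [ 0.5939 -0.1741] [0.0391 0.0393] mean [ 0.5926 -0.1737  0.0636]
0.037 0.043 12 [ 0.582  -0.1723  0.0414] [ 0.5852 -0.1708  0.0412] [0.0215 0.0298 0.0036]
0.05 0.06 83 [ 0.5809 -0.1701  0.0552] [ 0.5858 -0.1716  0.0548] [0.0235 0.0346 0.0095]
0.06 0.07 1129 [ 0.5925 -0.1736  0.0635] [ 0.5937 -0.1742  0.0648] [0.039  0.0394 0.0095]
0.07 0.08 24 [ 0.5896 -0.172   0.0748] [ 0.5902 -0.173   0.0751] [0.0042 0.0088 0.0097]
0.08 0.09 26 [ 0.5889 -0.1723  0.0851] [ 0.5895 -0.1728  0.0849] [0.0044 0.0085 0.0093]
0.09 0.0975 23 [ 0.589  -0.1715  0.0943] [ 0.5914 -0.1726  0.0938] [0.0083 0.008  0.0073]
0.098 0.104 93 [ 0.5918 -0.1732  0.0994] [ 0.5922 -0.1735  0.0995] [0.0092 0.0087 0.003 ]
t 13.53 pos [ 0.5957 -0.1734  0.1555] yhead 72.3 units [11.521 18.784  1.504] F [ 0.28  0.02 -0.04] op 0.7 g 0.0
```

The spacer top is at 64.3 mm, so it is seated. Next is the washer.

Emit:
apply_moves --deltas '[[[0.3, 0.5, 0], 0, 0.75], [[0.6, 0.98, 0], 0, 0.75], [[0.6, 0.98, 0], 0, 0.75], [[0.6, 0.98, 0], 0, 0.75], [[0.6, 0.98, 0], 0, 0.75], [[0.6, 0.98, 0], 0, 0.75], [[0.6, 0.98, 0], 0, 0.75], [[0.6, 0.98, 0], 0, 0.75], [[0.6, 0.98, 0], 0, 0.75], [[0.6, 0.98, 0], 0, 0.75]]'

```text
time: 14.78
tool_pos: [0.5415, 0.0405, 0.1521]
ee_rot: [-0.482, -3.103, 0.001]
ft_force: [0.6, -0.2, 0.3]
opening: 0.748
grasp_force: 0.0
```

Emit:
apply_moves --deltas '[[[0.6, 0.98, 0.2], 0, 0.75], [[0.6, 0.98, 0.2], 0, 0.75], [[0.6, 0.98, 0.2], 0, 0.75], [[0.6, 0.98, 0.2], 0, 0.75], [[0.6, 0.98, 0.2], 0, 0.75], [[0.6, 0.98, 0.2], 0, 0.75], [[0.6, 0.98, 0.2], 0, 0.75], [[0.6, 0.98, 0.1], 0, 0.75], [[0.3, 0.7, 0], 0, 0.75], [[0, 0, 0], 0, 0.75]]'

```text
time: 16.02
tool_pos: [0.4969, 0.2338, 0.1225]
ee_rot: [-0.48, -3.104, 0.001]
ft_force: [0.1, -1.0, -0.9]
opening: 0.749
grasp_force: 0.0
```

Run:
```python
from h import *
to(.4905,.2545,.125)
look("w2",.4905,.2545,.008)
```

```text
t 16.02 pos [0.4969 0.2338 0.1225] yhead 72.41 units [ 0.619  0.891 -0.124] F [ 0.13 -1.03 -0.87] op 0.749 g 0.0
w2 1597 z 0.008 circle 0.4893704833984375 0.2548696136474609 D 47.99177932739258 bbox [0.4893 0.2548] [0.0475 0.0468] mean [0.4886 0.255  0.0079]
```

Emit:
apply_moves --deltas '[[[0.68, 0.88, 0.6], 0, 0.75], [[0, 0, 1], 0, 0.75], [[0, 0, 1], 0, 0.75], [[0, 0, 1], 0, 0.75], [[0, 0, 1], 0, 0.75], [[0, 0, 0.8], 0, 0.7], [[0, 0, 0.4], 0, 0.7], [[0, 0, 0], 0, 0.7], [[0, 0, 0], 0, 0.7]]'

```text
time: 17.2
tool_pos: [0.4901, 0.2539, 0.0074]
ee_rot: [0.483, 3.104, 0.001]
ft_force: [-0.2, -0.4, -0.6]
opening: 0.7
grasp_force: 0.0
```

Run:
```python
from h import *
to(.4894,.2548,.002)
```

```text
t 17.2 pos [0.4901 0.2539 0.0074] yhead 72.3 units [0.047 0.031 0.268] F [-0.17 -0.35 -0.61] op 0.7 g 0.0
```

Emit:
apply_moves --deltas '[[[0.04, 0.03, 0.15], 0, 0.7], [[0, 0, 0.12], 0, 0.7], [[0, 0, 0], 0, 0.6], [[0, 0, 0], 0, 0.4], [[0, 0, 0], 0, 0.4], [[0, 0, 0], 0, 0.4]]'

```text
time: 17.95
tool_pos: [0.4892, 0.2546, 0.0015]
ee_rot: [-0.483, -3.104, -0.0]
ft_force: [0.4, -0.3, 0.9]
opening: 0.51
grasp_force: 10.0
```

Emit:
apply_moves --deltas '[[[0, 0, 0], 0, 0.4], [[0, 0, -0.4], 0, 0.4], [[0, 0, -1], 0, 0.4], [[0, 0, -1], 0, 0.4], [[0, 0, -1], 0, 0.4], [[0, 0, -1], 0, 0.4], [[0, 0, -1], 0, 0.4], [[0, 0, -1], 0, 0.4], [[0, 0, -1], 0, 0.4]]'

```text
time: 19.08
tool_pos: [0.4891, 0.2545, 0.1507]
ee_rot: [0.483, 3.104, 0.0]
ft_force: [0.1, 0.1, 0.4]
opening: 0.507
grasp_force: 10.0
```

Run:
```python
from h import *
to(.592,-.173,.150)
```

```text
t 19.07 pos [0.4891 0.2545 0.1507] yhead 72.3 units [-11.4   -18.799   0.03 ] F [0.06 0.09 0.4 ] op 0.507 g 10.0
```

Emit:
apply_moves --deltas '[[[-0.3, -0.5, 0], 0, 0.4], [[-0.6, -0.98, 0], 0, 0.4], [[-0.6, -0.98, 0], 0, 0.4], [[-0.6, -0.98, 0], 0, 0.4], [[-0.6, -0.98, 0], 0, 0.4], [[-0.6, -0.98, 0], 0, 0.4], [[-0.6, -0.98, 0], 0, 0.4], [[-0.6, -0.98, 0], 0, 0.4], [[-0.6, -0.98, 0], 0, 0.4], [[-0.6, -0.98, 0], 0, 0.4]]'

```text
time: 20.32
tool_pos: [0.5407, 0.0407, 0.1488]
ee_rot: [-0.484, -3.103, 0.001]
ft_force: [-0.7, 0.6, -0.1]
opening: 0.513
grasp_force: 10.0
```

Emit:
apply_moves --deltas '[[[-0.6, -0.98, 0], 0, 0.4], [[-0.6, -0.98, 0], 0, 0.4], [[-0.6, -0.98, 0], 0, 0.4], [[-0.6, -0.98, 0], 0, 0.4], [[-0.6, -0.98, 0], 0, 0.4], [[-0.6, -0.98, 0], 0, 0.4], [[-0.6, -0.98, 0], 0, 0.4], [[-0.6, -0.98, 0], 0, 0.4], [[-0.6, -0.98, 0], 0, 0.4], [[-0.3, -0.6, 0], 0, 0.4]]'

```text
time: 21.58
tool_pos: [0.5918, -0.1736, 0.1488]
ee_rot: [-0.485, -3.103, 0.001]
ft_force: [-0.1, 0.3, -0.5]
opening: 0.509
grasp_force: 10.0
```

Emit:
apply_moves --deltas '[[[0, 0, 0.4], 0, 0.4], [[0, 0, 0.6], 0, 0.4], [[0, 0, 0.6], 0, 0.4], [[0, 0, 0.4], 0, 0.4], [[0, 0, 0], 0, 0.4], [[0, 0, 0], 0, 0.4]]'

```text
time: 22.32
tool_pos: [0.5927, -0.1718, 0.1097]
ee_rot: [0.483, 3.104, -0.0]
ft_force: [-0.2, 0.2, -0.4]
opening: 0.513
grasp_force: 10.0
```

```bash
cat >> h.py <<'E'
def held(name,zt):
    s=monitor.get_state(); R=Ro.from_rotvec(s["ee_rot"]).as_matrix()
    p,d,i=snap("wrist"); C=cloud(d,i); T=(C-s["tool_pos"])@R
    hsv=cv2.cvtColor(p,cv2.COLOR_BGR2HSV)
    m=(hsv[...,1]<60)&(hsv[...,2]>90)&(d>0)&(abs(T[...,2]-zt)<.005)&(np.hypot(T[...,0],T[...,1])<.03)
    t=T[m]; print(name,len(t),"mean",t.mean(0).round(4),"min",t.min(0).round(4),"max",t.max(0).round(4))
    A=np.c_[t[:,:2],np.ones(len(t))]; print("tilt slopes",np.linalg.lstsq(A,t[:,2],rcond=None)[0][:2].round(3))
    cv2.imwrite(f"pics/{name}.png",cv2.resize(p[180:330,200:370],None,fx=3.5,fy=3.5,interpolation=cv2.INTER_CUBIC))
E
python3 - <<'E'
from h import *
to(.592,-.1731,.106)
held("h2",-.006)
E
```

```text
t 22.32 pos [ 0.5927 -0.1718  0.1097] yhead 72.31 units [ 0.013 -0.071  0.186] F [-0.25  0.16 -0.36] op 0.513 g 10.0
h2 4049 mean [ 0.0014 -0.001  -0.0063] min [-0.0237 -0.0284 -0.0086] max [ 0.0238  0.0283 -0.001 ]
tilt slopes [0.013 0.002]
```

View pics/h2.png

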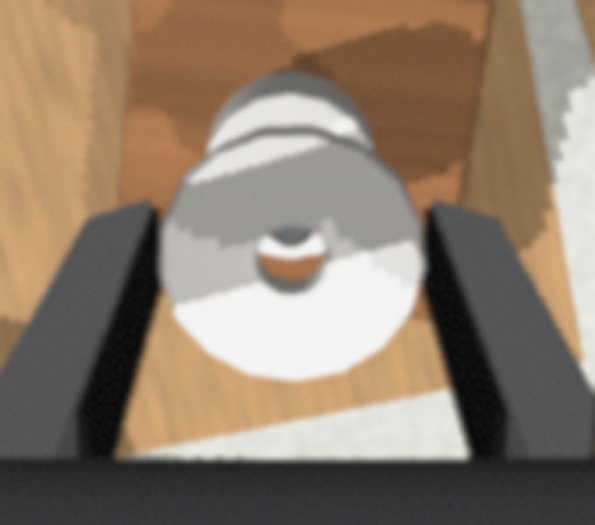

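The crop shows the washer level and centred between the fingers, with its bore at (290,262) and the grey rod showing at the far edge of the bore. I lower it slowly.

Emit:
apply_moves --deltas '[[[0.01, -0.07, 0.1], 0, 0.4], [[0, 0, 0.15], 0, 0.4], [[0, 0, 0.15], 0, 0.4], [[0, 0, 0.15], 0, 0.4], [[-0.01, 0, 0.15], 0, 0.4], [[0, 0, 0], 0, 0.4], [[0, 0, 0], 0, 0.4]]'

```text
time: 23.25
tool_pos: [0.5921, -0.1732, 0.0955]
ee_rot: [-0.483, -3.104, 0.0]
ft_force: [0.2, -0.6, 0.1]
opening: 0.51
grasp_force: 10.0
```

Run:
```python
from h import *
to(.5935,-.1731,.0655)
held("h3",-.006)
```

```text
t 23.25 pos [ 0.5921 -0.1732  0.0955] yhead 72.31 units [-0.066  0.024  1.5  ] F [ 0.17 -0.55  0.06] op 0.51 g 10.0
h3 4238 mean [ 0.0014 -0.001  -0.0062] min [-0.0237 -0.0285 -0.0084] max [ 0.0236  0.028  -0.001 ]
tilt slopes [0.011 0.002]
```

Emit:
apply_moves --deltas '[[[-0.01, 0.003, 0.2], 0, 0.4], [[-0.01, 0.003, 0.2], 0, 0.4], [[-0.01, 0.003, 0.2], 0, 0.4], [[-0.01, 0.003, 0.2], 0, 0.4], [[-0.01, 0.003, 0.2], 0, 0.4], [[-0.01, 0.003, 0.2], 0, 0.4], [[-0.01, 0, 0.1], 0, 0.4], [[0, 0, 0.05], 0, 0.4], [[0, 0, 0], 0, 0.4]]'

```text
time: 24.42
tool_pos: [0.5935, -0.1732, 0.0685]
ee_rot: [-0.483, -3.104, 0.0]
ft_force: [0.1, -0.4, -0.7]
opening: 0.509
grasp_force: 10.0
```

Emit:
apply_moves --deltas '[[[0, 0, 0.03], 0, 0.4], [[0, 0, 0], 0, 0.4]]'

```text
time: 24.68
tool_pos: [0.5935, -0.1732, 0.0679]
ee_rot: [0.483, 3.104, -0.0]
ft_force: [0.6, -0.1, -0.4]
opening: 0.514
grasp_force: 10.0
```

Emit:
apply_moves --deltas '[[[0, 0, 0.03], 0, 0.4], [[0, 0, 0], 0, 0.4]]'

```text
time: 24.92
tool_pos: [0.5935, -0.1732, 0.0673]
ee_rot: [-0.483, -3.104, 0.0]
ft_force: [-0.2, 0.3, 0.3]
opening: 0.509
grasp_force: 10.0
```

Emit:
apply_moves --deltas '[[[0, 0, 0.02], 0, 0.4], [[0, 0, 0], 0, 0.4]]'

```text
time: 25.18
tool_pos: [0.5935, -0.1732, 0.0669]
ee_rot: [-0.483, -3.104, 0.0]
ft_force: [0.3, 0.2, 0.0]
opening: 0.511
grasp_force: 10.0
```

Emit:
apply_moves --deltas '[[[0, 0, 0.03], 0, 0.4], [[0, 0, 0], 0, 0.4]]'

```text
time: 25.42
tool_pos: [0.5935, -0.1732, 0.0662]
ee_rot: [-0.483, -3.104, 0.0]
ft_force: [1.0, -0.4, 0.2]
opening: 0.511
grasp_force: 10.0
```

Emit:
apply_moves --deltas '[[[0, 0, 0.03], 0, 0.4], [[0, 0, 0], 0, 0.4]]'

```text
time: 25.68
tool_pos: [0.5935, -0.1732, 0.0656]
ee_rot: [-0.483, -3.104, 0.0]
ft_force: [0.2, -0.6, -0.3]
opening: 0.515
grasp_force: 10.0
```

Emit:
apply_moves --deltas '[[[0, 0, 0.02], 0, 0.4], [[0, 0, 0], 0, 0.4]]'

```text
time: 25.92
tool_pos: [0.5935, -0.1732, 0.0652]
ee_rot: [-0.483, -3.104, 0.0]
ft_force: [-0.8, -0.4, 0.1]
opening: 0.51
grasp_force: 10.0
```

Emit:
apply_moves --deltas '[[[0, 0, 0.02], 0, 0.4], [[0, 0, 0], 0, 0.4]]'

```text
time: 26.18
tool_pos: [0.5935, -0.1732, 0.0649]
ee_rot: [-0.483, -3.104, 0.0]
ft_force: [0.2, 0.0, 0.7]
opening: 0.512
grasp_force: 10.0
```

Emit:
apply_moves --deltas '[[[0, 0, 0.02], 0, 0.4], [[0, 0, 0], 0, 0.4]]'

```text
time: 26.42
tool_pos: [0.5936, -0.1733, 0.0646]
ee_rot: [0.483, 3.104, -0.0]
ft_force: [0.1, 0.8, 2.8]
opening: 0.511
grasp_force: 10.0
```

Run:
```python
from h import *
to(.5935,-.1731,.065)
held("h4",-.006)
```

```text
t 26.43 pos [ 0.5936 -0.1733  0.0646] yhead 72.3 units [ 0.006  0.006 -0.021] F [0.15 0.82 2.76] op 0.511 g 10.0
h4 3762 mean [ 0.0026 -0.001  -0.0064] min [-0.023  -0.0284 -0.0109] max [ 0.0239  0.0285 -0.001 ]
tilt slopes [0.012 0.001]
```

Contact is 2.8 N at the expected height. I release, lift, check, and go to the bushing.

Emit:
apply_moves --deltas '[[[0, 0, 0], 0, 0.55], [[0, 0, 0], 0, 0.7], [[0, 0, 0], 0, 0.75], [[0, 0, -0.5], 0, 0.75], [[0, 0, -1], 0, 0.75], [[0, 0, -1], 0, 0.75], [[0, 0, -1], 0, 0.75], [[0, 0, -1], 0, 0.75]]'

```text
time: 27.48
tool_pos: [0.5937, -0.1732, 0.1563]
ee_rot: [0.483, 3.103, 0.0]
ft_force: [0.7, 1.1, 0.9]
opening: 0.752
grasp_force: 0.0
```

Run:
```python
from h import *
p,d,i,C=look("s2",.5937,-.173,.072)
rod("r3")
to(.651,.0665,.14)
```

```text
s2 1799 z 0.0719 circle 0.5931036376953125 -0.17439141845703124 D 47.81672286987305 bbox [ 0.5933 -0.1744] [0.0473 0.0472] mean [ 0.5919 -0.1742  0.0715]
0.037 0.043 4 [ 0.5955 -0.1797  0.0403] [ 0.5953 -0.1796  0.0408] [0.001  0.0014 0.0034]
0.05 0.06 6 [ 0.5939 -0.1793  0.0564] [ 0.5928 -0.1776  0.0556] [0.0063 0.0053 0.0086]
0.06 0.07 94 [ 0.5838 -0.172   0.0682] [ 0.5928 -0.1746  0.0656] [0.0468 0.0471 0.0088]
0.07 0.08 1746 [ 0.5921 -0.1742  0.0716] [ 0.5928 -0.1743  0.0749] [0.0468 0.0472 0.0098]
0.08 0.09 25 [ 0.5894 -0.1719  0.0849] [ 0.5904 -0.173   0.0852] [0.0053 0.0093 0.0095]
0.09 0.0975 23 [ 0.5889 -0.1724  0.0935] [ 0.5905 -0.1732  0.0937] [0.0061 0.0095 0.0072]
0.098 0.104 98 [ 0.5916 -0.1733  0.0994] [ 0.5916 -0.1733  0.0995] [0.0092 0.0096 0.0029]
t 27.57 pos [ 0.5947 -0.1735  0.1573] yhead 72.31 units [ 0.97  12.288  0.872] F [-0.64 -0.28  0.34] op 0.747 g 0.0
```

Emit:
apply_moves --deltas '[[[0.08, 0.6, 0], 0, 0.6], [[0.08, 0.98, 0], 0, 0.6], [[0.08, 0.98, 0], 0, 0.6], [[0.08, 0.98, 0], 0, 0.6], [[0.08, 0.98, 0], 0, 0.6], [[0.08, 0.98, 0], 0, 0.6], [[0.08, 0.98, 0], 0, 0.6], [[0.08, 0.98, 0], 0, 0.6], [[0.08, 0.98, 0], 0, 0.6], [[0.08, 0.98, 0], 0, 0.6]]'

```text
time: 28.82
tool_pos: [0.6358, 0.0124, 0.1545]
ee_rot: [-0.483, -3.104, 0.0]
ft_force: [0.6, 0.4, 1.3]
opening: 0.598
grasp_force: 0.0
```

Emit:
apply_moves --deltas '[[[0.08, 0.98, 0.3], 0, 0.6], [[0.08, 0.98, 0.5], 0, 0.6], [[0.05, 0.8, 0.5], 0, 0.6], [[0, 0.1, 0.3], 0, 0.6], [[0, 0, 0], 0, 0.6], [[0, 0, 0], 0, 0.6]]'

```text
time: 29.58
tool_pos: [0.649, 0.0659, 0.1227]
ee_rot: [0.485, 3.104, -0.0]
ft_force: [-0.7, 0.6, 1.3]
opening: 0.601
grasp_force: 0.0
```

Run:
```python
from h import *
look("w3",.651,.0665,.022)
to(.651,.0665,.005)
```

```text
w3 756 z 0.0232 circle 0.6495179443359375 0.06666632843017578 D 33.46004867553711 bbox [0.6494 0.0668] [0.0332 0.0327] mean [0.6491 0.0669 0.0219]
t 29.62 pos [0.6491 0.066  0.1229] yhead 72.24 units [-0.081  0.053  5.895] F [ 0.13 -0.32  0.09] op 0.602 g 0.0
```

View pics/w3.png

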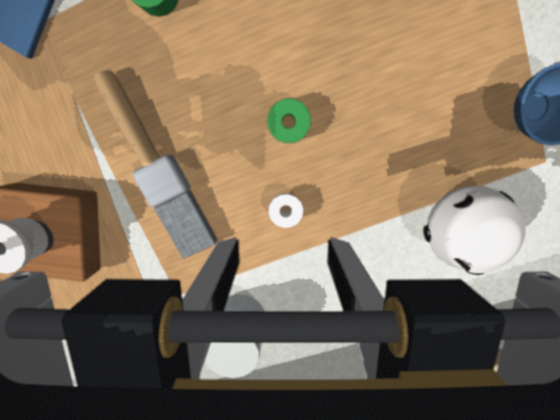

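The bushing is at (286,211), centre (0.6496, 0.0667). The brush at (190,215) and the jar at (232,350) are clear of the fingers. I grasp its collar.

Emit:
apply_moves --deltas '[[[-0.01, 0.04, 0.6], 0, 0.6], [[0, 0, 1], 0, 0.6], [[0, 0, 1], 0, 0.6], [[0, 0, 1], 0, 0.6], [[0, 0, 1], 0, 0.6], [[0, 0, 0.8], 0, 0.6], [[0, 0, 0.45], 0, 0.6], [[0, 0, 0], 0, 0.6], [[0, 0, 0], 0, 0.6]]'

```text
time: 30.75
tool_pos: [0.6498, 0.0676, 0.0061]
ee_rot: [0.483, 3.103, 0.0]
ft_force: [-0.4, 0.6, 0.8]
opening: 0.596
grasp_force: 0.0
```

Run:
```python
from h import *
to(.6496,.0667,.0045)
```

```text
t 30.75 pos [0.6498 0.0676 0.0061] yhead 72.3 units [-0.004 -0.044  0.078] F [-0.43  0.6   0.84] op 0.596 g 0.0
```

Emit:
apply_moves --deltas '[[[0, -0.04, 0.07], 0, 0.5], [[0, 0, 0], 0, 0.4], [[0, 0, 0], 0, 0.2], [[0, 0, 0], 0, 0.2], [[0, 0, 0], 0, 0.2], [[0, 0, 0], 0, 0.2]]'

```text
time: 31.5
tool_pos: [0.6492, 0.0669, 0.0043]
ee_rot: [0.483, 3.104, 0.0]
ft_force: [-1.2, 0.1, 4.4]
opening: 0.362
grasp_force: 10.0
```

Emit:
apply_moves --deltas '[[[0, 0, -0.4], 0, 0.2], [[0, 0, -1], 0, 0.2], [[0, 0, -1], 0, 0.2], [[0, 0, -1], 0, 0.2], [[0, 0, -1], 0, 0.2], [[0, 0, -1], 0, 0.2], [[0, 0, -1], 0, 0.2], [[0, 0, -1], 0, 0.2]]'

```text
time: 32.5
tool_pos: [0.649, 0.0668, 0.1534]
ee_rot: [-0.483, -3.104, 0.0]
ft_force: [-0.0, 0.3, 0.2]
opening: 0.364
grasp_force: 10.0
```

Run:
```python
from h import *
to(.592,-.1732,.15)
```

```text
t 32.5 pos [0.649  0.0668 0.1534] yhead 72.3 units [ -0.931 -12.301   0.171] F [-0.03  0.35  0.2 ] op 0.364 g 10.0
```

Emit:
apply_moves --deltas '[[[-0.05, -0.6, 0], 0, 0.2], [[-0.07, -0.95, 0], 0, 0.2], [[-0.07, -0.95, 0], 0, 0.2], [[-0.07, -0.95, 0], 0, 0.2], [[-0.07, -0.95, 0], 0, 0.2], [[-0.07, -0.95, 0], 0, 0.2], [[-0.07, -0.95, 0], 0, 0.2], [[-0.07, -0.95, 0], 0, 0.2], [[-0.07, -0.95, 0], 0, 0.2], [[-0.07, -0.95, 0], 0, 0.2]]'

```text
time: 33.75
tool_pos: [0.6062, -0.1128, 0.1521]
ee_rot: [0.483, 3.104, -0.0]
ft_force: [0.3, 0.4, 0.3]
opening: 0.362
grasp_force: 10.0
```

Emit:
apply_moves --deltas '[[[-0.07, -0.95, 0], 0, 0.2], [[-0.07, -0.95, 0], 0, 0.2], [[-0.07, -0.95, 0], 0, 0.2], [[-0.04, -0.3, 0], 0, 0.2], [[0, 0, 0.4], 0, 0.2], [[0, 0, 0.6], 0, 0.2], [[0, 0, 0.5], 0, 0.2], [[0, 0, 0.3], 0, 0.2], [[0, 0, 0], 0, 0.2], [[0, 0, 0], 0, 0.2]]'

```text
time: 35.0
tool_pos: [0.5922, -0.1732, 0.1163]
ee_rot: [0.483, 3.104, -0.0]
ft_force: [-0.9, 0.5, -0.2]
opening: 0.366
grasp_force: 10.0
```

Run:
```python
from h import *
to(.5919,-.1733,.105)
held("h5",-.018)
```

```text
t 35.0 pos [ 0.5922 -0.1732  0.1163] yhead 72.3 units [ 0.015 -0.009  0.566] F [-0.87  0.48 -0.24] op 0.366 g 10.0
h5 2136 mean [ 0.0009 -0.001  -0.0174] min [-0.0171 -0.0175 -0.0223] max [ 0.0164  0.0275 -0.013 ]
tilt slopes [0.015 0.001]
```

View pics/h5.png

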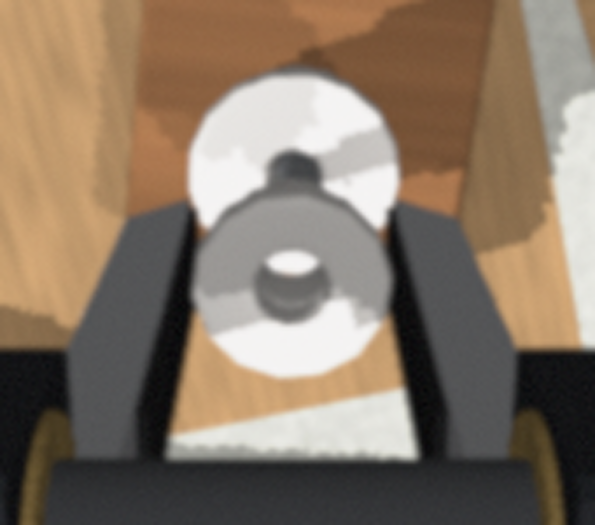

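The bushing is held level with its bore at (292,285), and the rod stands behind it at (295,165) on the seated washer. I lower it.

Emit:
apply_moves --deltas '[[[0.01, -0.01, 0.25], 0, 0.2], [[0, 0, 0.15], 0, 0.2], [[0, 0, 0.15], 0, 0.2], [[0, 0, 0.15], 0, 0.2], [[0, 0, 0.15], 0, 0.2], [[0, 0, 0.1], 0, 0.2], [[0, 0, 0], 0, 0.2]]'

```text
time: 35.92
tool_pos: [0.5917, -0.1733, 0.0969]
ee_rot: [-0.483, -3.104, 0.0]
ft_force: [0.8, 0.6, -0.3]
opening: 0.364
grasp_force: 10.0
```

Run:
```python
from h import *
to(.5929,-.1732,.0765)
held("h6",-.018)
```

```text
t 35.92 pos [ 0.5917 -0.1733  0.0969] yhead 72.3 units [-0.055  0.023  1.021] F [ 0.79  0.57 -0.26] op 0.364 g 10.0
h6 2144 mean [ 0.0009 -0.001  -0.0174] min [-0.0169 -0.0285 -0.0222] max [ 0.017   0.0274 -0.013 ]
tilt slopes [0.015 0.001]
```

Emit:
apply_moves --deltas '[[[-0.01, 0.003, 0.2], 0, 0.2], [[-0.01, 0.003, 0.2], 0, 0.2], [[-0.01, 0.003, 0.2], 0, 0.2], [[-0.01, 0.003, 0.2], 0, 0.2], [[-0.01, 0.003, 0.1], 0, 0.2], [[0, 0, 0.04], 0, 0.2], [[0, 0, 0], 0, 0.2]]'

```text
time: 36.85
tool_pos: [0.5928, -0.1734, 0.0783]
ee_rot: [-0.483, -3.104, 0.0]
ft_force: [-0.1, 0.0, 0.2]
opening: 0.363
grasp_force: 10.0
```

Emit:
apply_moves --deltas '[[[0, 0, 0.03], 0, 0.2], [[0, 0, 0], 0, 0.2]]'

```text
time: 37.1
tool_pos: [0.5929, -0.1733, 0.0777]
ee_rot: [0.483, 3.104, -0.0]
ft_force: [-0.7, 0.0, 1.1]
opening: 0.36
grasp_force: 10.0
```

Emit:
apply_moves --deltas '[[[0, 0, 0.02], 0, 0.2], [[0, 0, 0], 0, 0.2]]'

```text
time: 37.35
tool_pos: [0.5928, -0.1733, 0.0773]
ee_rot: [-0.483, -3.104, 0.0]
ft_force: [0.9, -0.1, -0.1]
opening: 0.363
grasp_force: 10.0
```

Emit:
apply_moves --deltas '[[[0, 0, 0.02], 0, 0.2], [[0, 0, 0], 0, 0.2]]'

```text
time: 37.6
tool_pos: [0.5928, -0.1733, 0.0769]
ee_rot: [-0.483, -3.104, 0.0]
ft_force: [-0.3, 0.2, -0.4]
opening: 0.362
grasp_force: 10.0
```

Emit:
apply_moves --deltas '[[[0, 0, 0.02], 0, 0.2], [[0, 0, 0], 0, 0.2]]'

```text
time: 37.85
tool_pos: [0.5928, -0.1733, 0.0764]
ee_rot: [-0.483, -3.104, 0.0]
ft_force: [0.5, 0.3, 0.1]
opening: 0.362
grasp_force: 10.0
```

Emit:
apply_moves --deltas '[[[0, 0, 0.02], 0, 0.2], [[0, 0, 0], 0, 0.2]]'

```text
time: 38.1
tool_pos: [0.5928, -0.1733, 0.076]
ee_rot: [-0.483, -3.104, 0.0]
ft_force: [-0.5, 0.7, 0.1]
opening: 0.359
grasp_force: 10.0
```

Emit:
apply_moves --deltas '[[[0, 0, 0.02], 0, 0.2], [[0, 0, 0], 0, 0.2]]'

```text
time: 38.35
tool_pos: [0.5929, -0.1734, 0.0757]
ee_rot: [0.483, 3.104, -0.0]
ft_force: [-0.2, -0.3, 0.7]
opening: 0.36
grasp_force: 10.0
```

Emit:
apply_moves --deltas '[[[0, 0, 0.02], 0, 0.2], [[0, 0, 0], 0, 0.2]]'

```text
time: 38.6
tool_pos: [0.5929, -0.1733, 0.0754]
ee_rot: [0.483, 3.104, -0.0]
ft_force: [-0.5, 0.4, 2.9]
opening: 0.362
grasp_force: 10.0
```

Emit:
apply_moves --deltas '[[[0, 0, 0.01], 0, 0.2], [[0, 0, 0], 0, 0.2]]'

```text
time: 38.85
tool_pos: [0.5929, -0.1734, 0.0752]
ee_rot: [0.483, 3.104, -0.0]
ft_force: [-0.9, -0.1, 3.9]
opening: 0.361
grasp_force: 10.0
```

Seated with about 4 N. I release and retreat straight up.

Emit:
apply_moves --deltas '[[[0, 0, 0], 0, 0.42], [[0, 0, 0], 0, 0.55], [[0, 0, 0], 0, 0.7], [[0, 0, -0.5], 0, 0.75], [[0, 0, -1], 0, 0.75], [[0, 0, -1], 0, 0.75], [[0, 0, -1], 0, 0.75], [[0, 0, -1], 0, 0.75], [[0, 0, 0], 0, 0.75], [[0, 0, 0], 0, 0.75]]'

```text
time: 40.1
tool_pos: [0.5926, -0.1731, 0.1649]
ee_rot: [-0.483, -3.104, -0.0]
ft_force: [-0.2, -0.4, -0.7]
opening: 0.752
grasp_force: 0.0
```

Run:
```python
from h import *
p,d,i,C=look("s3",.593,-.173,.094)
q,_,_=snap("side")
a=cv2.resize(p[120:320,180:380],(390,390)); b=cv2.resize(q[190:290,300:400],(390,390),interpolation=cv2.INTER_CUBIC)
cv2.imwrite("pics/fin.png",np.hstack([a,b]))
to(.593,-.173,.16)
```

```text
s3 953 z 0.0941 circle 0.5926177368164063 -0.17458651733398436 D 33.67574691772461 bbox [ 0.5924 -0.1748] [0.0327 0.033 ] mean [ 0.592  -0.1745  0.0934]
t 40.2 pos [ 0.5924 -0.1732  0.1644] yhead 72.31 units [-0.026  0.017  0.219] F [-0.61 -1.18  0.56] op 0.75 g 0.0
```

View pics/fin.png

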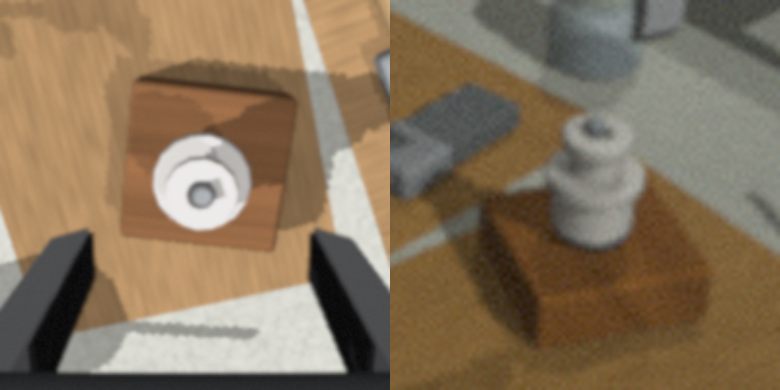

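The stack is complete: spacer, washer and bushing with its collar up, topping out at 94.1 mm. The rod tip shows in the bore at (203,194) in the left crop, and the gripper is clear.

```bash
python3 -c "
from plant import arm
print(arm.job_done())"
```

```text
the job is handed in; nothing more can be done
None
```

The totem is built and handed in: spacer, washer, then bushing with its collar up, each seated on the rod at its expected height with at most about 4 N of contact, finishing at about 40 s of the 72 s allowed.

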